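# Clip the recipe board into the sprung recipe stand

### The job

Take the recipe board out of the wooden block by its thick top rail and clip it into the steel recipe stand: slide it, foot first and facing out like the stand, down the leaning back plate so that its own foot lifts the sprung clip, the bead snaps past it and the board rests fully home on the ledge, centred and flat on the back plate; then let go. Push firmly but stop as soon as it has snapped in, keep the gripper off the stand and its clip, and leave the spice jar, mug and tin standing nearby where they are.

Things in the scene. Friction and masses are not known exactly. Their poses are not given: they have to be found in the camera images.
- recipe_board: loose recipe board, 105 to 210 g: white stiff panel 120 wide (y), 150 tall (z), 5 thick, a pale wooden rail along its top, a round wooden bead 10 in diameter along its foot. Origin: middle of the foot's lower edge, in the plane of the flat back. z up the board, -x out of its front. All sticks out to the front: panel x = -5..0, rail x = -12..0 at z = 134..150, bead x = -10..0 at z = 0..10
- board_rail (a point): the middle of the board's top rail, where to grip it front to back (12 wide): x = -6, y = 0, z = 142 in the board's frame; same axes as the board
- block: wooden storage block, fixed, 140 wide (y), 125 deep, front facing -x; origin on the worktop under the slot's lower end. The slot leans back (top to +x) 22 degrees from vertical, is 15 wide front to back, open at both ends, floor 30 above the worktop; back wall 95 long up the slope, front wall 36. The board starts in it, flat on the back wall, and comes out along the slope
- stand: steel recipe stand, fixed, base 130 wide (y), 150 deep, its front facing -x; origin on the worktop; same yaw as the back plate. Stand and block swap sides between starts; both are turned 43 to 75 degrees, so that they face the robot's right
- stand_back: the stand's steel back plate, 130 wide, 95 long up the slope from the ledge, leaning back (top to +x) 32 degrees from vertical. Origin: where the ledge's middle meets the plate, 36 above the worktop. z up the slope, y along the ledge, -x out of the plate. The ledge sticks out 13. A board fully home has its origin at this origin and the same axes
- clip (a joint): angle of the sprung clip, a dark steel bar 90 wide before the plate's lower end, hinged below the ledge. 0 closed (its rounded bar touches the plate 13 above the ledge); grows as it swings off the plate: about 0.19 resting on the 5 thick panel, 0.37 with the bead right under it (board about 8 short of home). The spring presses 2.5 N closed, 5 N at 0.37
- clip_lip (a point): middle of the clip's flared upper lip; closed, it stands 40 up the slope from the ledge and 20 out from the plate, the mouth below it is 17 wide. Pushing the board down the slope meets the clip about 24 short of home and takes up to 10 to 20 N, most at 12 short; this drops, 2 short of home the clip snaps down behind the bead, and the rigid ledge stops the board
- spice_jar_1: bystander: spice jar with red cap, 45 across, 106 tall, standing alone between block and stand; origin at its foot
- mug_1: bystander: pale mug of coffee, 84x113x88, behind the right-hand one of block and stand; origin at its foot
- tin_1: bystander: food tin, 75 across, 58 tall, standing alone behind the spice jar; origin at its foot
Not all that is in view belongs to the job. Leave any purple look-alike of the stand alone.

How it is judged:
By the outcome, as a careful person would: the job done as asked, in the order asked, and still so for the second after the job is handed in, with the robot touching nothing.
It also fails if it takes over 51 s, if anything falls off the work surface, if the arm or the gripper's body presses on something with over 40 N, if the wrist force passes 120 N, or if a joint passes its speed limit or range.

### The arm

A 6-joint arm with a two-finger parallel gripper is mounted at the origin on a cart in front of the work surface, level with it; the furniture and walls round the work are solid. World frame = base frame: x ahead of the robot, y to its left, z up, the work surface at z = 0. Lengths are in mm, angles in degrees, forces in N, time in s.
With the tool pointing down it reaches from about 300 to 850 mm from the base axis. Payload 4.2 kg.
Tool frame: the origin (TCP) lies on the centre line of the jaws, within the pads' length; the fingertips stand 14 mm ahead of it and the grasp point (between the pads) lies 5 mm behind it (env.finger_overhang is the z of the fingertips in the tool frame, in mm); z points along the fingers, y is the line along which they close (so a half turn about z gives the same grasp; the last joint's range is limited). The gripper opens to 91 mm and grips with 3 to 60 N. Pads are 32 mm wide; open, the fingers measure 118 mm over their backs; the gripper's body (76 mm by 178 mm) begins 60 mm behind the grasp point.
Start: joints at [-68.984, 18.312, 89.639, -0, 72.044, -1.146], TCP at [216.91, -532.536, 195.176] pointing down, gripper open.
Joint ranges: [-177.97, 177.97], [-48.28, 115.42], [12.27, 149.76], [-77.06, 257.06], [2.81, 150.46], [-146.56, 146.56]. Speed limits (degrees/s): [147.25, 147.25, 180, 180, 180, 180].

### API

Orientations are given as [roll, pitch, yaw] about the fixed x, y, z axes, in that order (R = Rz(yaw) Ry(pitch) Rx(roll)).
In Python, from workcell import sensors, viewer, env gives the robot as it stands. The module is installed in compiled form; this text tells all that it offers.
- The arm moves only by the tool step_arm, never from a script. Its argument "plan" is one flat list of numbers, 6 for each row, row after row: the shift along the tool's x, y, z in cm, then the turn, a rotation vector about the tool's x, y, z in rad. In form: [x, y, z, wx, wy, wz, x, y, z, wx, wy, wz, ...]. A call has 1 to 5 rows; each row shifts and turns the commanded pose from where the row before left it, along the tool's axes as they then stand; what a row does not reach is not made up. A row lasts 1/12 s, in which the tool goes at most 41.7 mm and 7.16 degrees, less where a joint would pass 70% of its speed; a pose out of reach is approached as far as the arm can. A call is refused whole if a number of a shift passes 4.17 or a number of a turn 0.125, either way. A call with a gripper value outside its range is refused whole. "hand" is the finger opening in cm, from 0 to 9.12, set as the call begins (left out, the last holds). The fingers move at their own pace and stop on an object; "newtons" is the grip in N (left out, the last holds). Time passes only in rows, so rows that do not move let the fingers close. It gives the time, the measured TCP pose, the force, the opening and the grip force at its end, in the units of the state.
- sensors.state(): the state, without advancing time (a new reading comes with each control period).
- viewer.grab_frame(name): name is "scene" or "top" or "wrist"; returns a dict with "img" (480x640x3 uint8, red, green, blue), "fx", "fy", "cx", "cy" (pixels), "position" and "attitude" of the camera in the world. Camera axes: x right, y down, z forward; pixel columns grow to the right and rows downward; lengths in mm; the calibration is good to about 2 mm. A picture is of the moment at which its call begins. There is no depth.
- env.job_done(): hands the job in; it is judged then, once.
Trained networks look in a picture, given as the dict that the camera call returned (one of the last four; its "shot" number tells which), for a name from the list of things; names that differ only in an ending like _2 or _b are one class to them, and where a whole thing is asked for, a point or a joint stands for the part that bears it (a point fixed in the world has none). Each returns a list of dicts, best first, with "score" (0 to 1); they miss things now and then, are a little off and sometimes report something else, mostly with a low value. They report only what shows in the picture. A call takes as long as a camera call. They do not tell look-alikes from the thing itself.
- viewer.boxes_of(name, picture): "location" ([column, row] in pixels, amid what is visible of it).
- viewer.pinpoint(name, picture): "location" ([column, row] in pixels: a listed point, or the origin of a listed thing).
The state is a dict: "time_s": time; "qpos": joint angles; "qvel": joint speeds; "effort": joint torques, N m; "ee_pos": TCP position; "ee_rot": TCP orientation; "force": force on the tool from outside, world axes, zero at the start; "torque": the same for the moment, N m; "gripper_width": finger opening in mm; "gripper_force": force on a finger pad.
Only numpy, scipy, OpenCV 4.12 (cv2) and the standard library are available. Lean on these libraries where they do the work, as an engineer would, in place of code of your own. Each camera call takes 0.05 s, during which the arm holds its last target. There are 200 camera calls.

## Working session

There is one attempt and no reset: what is moved stays moved. The work goes in short steps, Python scripts to look and compute and a tool call to move; the robot and the scene stay as the last step left them, time stands still between calls to the robot, and variables do not carry over. Pictures are saved under pics/ and viewed, at most 10 in all, crops included, and the job is handed in when it is done.

Besides the shell and the picture viewer there is one more tool, called after ">>>" as name(argument=value, ...) on one line, values as JSON. step_arm: Moves the arm, as the interface text tells. Its arguments: {"type":"object","properties":{"plan":{"type":"array","items":{"type":"number"}},"hand":{"type":"number"},"newtons":{"type":"number"}},"required":["plan"]}

```bash
mkdir -p pics
cat > h.py <<'E'
import numpy as np, cv2
from scipy.spatial.transform import Rotation as R
from workcell import sensors, viewer, env
def rot(a): return R.from_euler('xyz',a,degrees=True)
E
python3 - <<'E'
from h import *
s=sensors.state(); print(s)
for n in ["scene","top"]:
    f=viewer.grab_frame(n); cv2.imwrite(f"pics/{n}0.png",f["img"][:,:,::-1])
    print(n,f["fx"],f["cx"],f["cy"],f["position"],f["attitude"],[k for k in f])
    for o in ["recipe_board","board_rail","block","stand","stand_back","clip_lip","spice_jar_1","mug_1","tin_1"]:
        print(o,[(np.round(d["location"],1).tolist(),round(d["score"],2)) for d in viewer.pinpoint(o,f)])
E
```

```text
{'time_s': 0.0, 'qpos': array([-6.89825492e+01,  1.83512510e+01,  8.97071022e+01, -5.64145291e-04,
        7.20432516e+01, -1.14567650e+00]), 'qvel': array([ 0.00618561,  0.02545381,  0.10956842, -0.03500532, -0.04901348,
       -0.0251069 ]), 'effort': array([-2.11663396e-04, -4.12470746e+01, -2.31974280e+01,  7.25092529e-02,
        4.56868624e-02, -1.45100280e-04]), 'ee_pos': array([ 216.72094448, -532.00857687,  194.31950386]), 'ee_rot': array([-1.79898405e+02, -1.49528551e-03,  2.21633004e+01]), 'force': array([ 0.09580322, -0.20925946,  1.15515409]), 'torque': array([-0.00330278, -0.02003644, -0.00184028]), 'gripper_force': 0.0, 'gripper_width': 91.3606204216848}
scene 552.6023045302957 322.65556053864265 232.80966809160267 [-186.28331393  556.69043816 1068.2855051 ] [-133.52167613    0.75811541 -131.25432285] ['img', 'fx', 'fy', 'cx', 'cy', 'position', 'attitude', 'shot']
recipe_board [([225.7, 332.4], 0.68)]
board_rail [([190.1, 297.4], 0.98)]
block [([224.1, 343.4], 0.67)]
stand [([464.0, 228.3], 0.88), ([381.9, 250.2], 0.77)]
stand_back [([379.8, 243.2], 0.8), ([467.3, 217.6], 0.7)]
clip_lip [([384.7, 231.8], 0.87)]
spice_jar_1 [([323.2, 314.7], 0.9)]
mug_1 [([317.8, 215.6], 0.79)]
tin_1 [([263.1, 245.9], 0.84)]
top 454.26033539688166 325.85539661686266 238.94211902618497 [ 310.45149476 -120.97746456 1344.75778572] [-1.67660079e+02 -1.10993306e-01 -8.68750050e+01] ['img', 'fx', 'fy', 'cx', 'cy', 'position', 'attitude', 'shot']
recipe_board [([209.6, 248.4], 0.6)]
board_rail [([182.5, 230.5], 0.97)]
block [([209.0, 251.9], 0.89)]
stand [([452.0, 305.6], 0.97), ([364.4, 275.0], 0.77), ([298.5, 193.9], 0.23)]
stand_back [([456.3, 306.4], 0.93), ([368.6, 271.7], 0.7)]
clip_lip [([366.5, 272.0], 0.71), ([367.7, 270.5], 0.57)]
spice_jar_1 [([279.9, 292.1], 0.72)]
mug_1 [([368.3, 203.1], 0.58)]
tin_1 [([182.2, 229.5], 0.74), ([301.6, 195.0], 0.73)]
```

View pics/scene0.png

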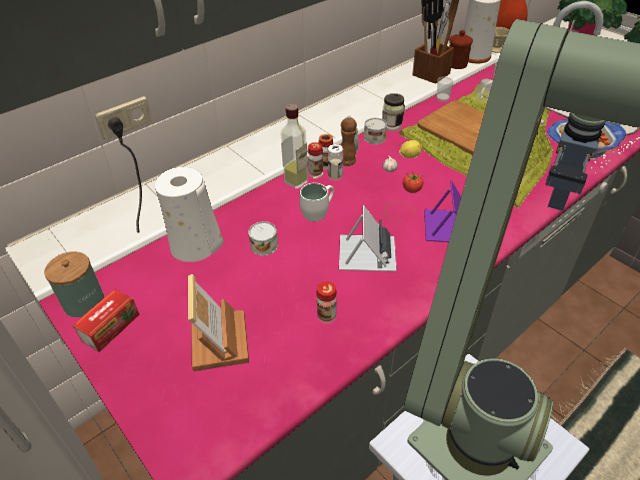

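View pics/top0.png

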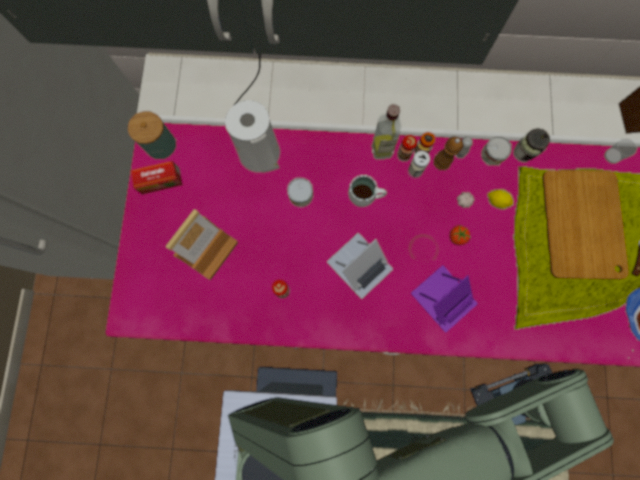

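The steel stand is at scene (368,245) / top (361,267). The purple look-alike is at scene (440,225) / top (445,298) and is not the one. The block with the board is at scene (215,325) / top (203,243). Next I'll triangulate and confirm in one enlarged crop.

```bash
cat >> h.py <<'E'
def ray(f,p):
    d=rot(f["attitude"]).apply([(p[0]-f["cx"])/f["fx"],(p[1]-f["cy"])/f["fy"],1.]); return np.array(f["position"]),d/np.linalg.norm(d)
def onz(f,p,z):
    o,d=ray(f,p); return o+d*(z-o[2])/d[2]
def tri(*fp):
    A=np.zeros((3,3));b=np.zeros(3);P=[]
    for f,p in fp:
        o,d=ray(f,p);M=np.eye(3)-np.outer(d,d);A+=M;b+=M@o;P.append((o,M))
    x=np.linalg.solve(A,b); return x,[round(float(np.linalg.norm(M@(x-o))),1) for o,M in P]
def proj(f,X):
    c=rot(f["attitude"]).inv().apply(np.atleast_2d(X)-np.array(f["position"])); return np.c_[c[:,0]/c[:,2]*f["fx"]+f["cx"],c[:,1]/c[:,2]*f["fy"]+f["cy"]]
E
python3 - <<'E'
from h import *
S=viewer.grab_frame("scene");T=viewer.grab_frame("top")
pt={"recipe_board":((225.7,332.4),(209.6,248.4)),"board_rail":((190.1,297.4),(182.5,230.5)),"block":((224.1,343.4),(209,251.9)),
"stand":((381.9,250.2),(364.4,275)),"stand_back":((379.8,243.2),(368.6,271.7)),"clip_lip":((384.7,231.8),(367,271.5)),"spice":((323.2,314.7),(279.9,292.1)),"mug":((317.8,215.6),(368.3,203.1)),"tin":((263.1,245.9),(301.6,195))}
for k,(a,b) in pt.items(): print(k,*[np.round(v,0) for v in tri((S,a),(T,b))], np.round(onz(S,a,0)),np.round(onz(T,b,0)))
def crop(f,x,y,w,h,k): return cv2.resize(f["img"][y:y+h,x:x+w,::-1],None,fx=k,fy=k,interpolation=cv2.INTER_CUBIC)
a=np.hstack([crop(S,165,260,100,75*1,4),crop(S,330,200,100,75,4)]);b=np.hstack([crop(T,155,205,100,75,4),crop(T,315,230,100,75,4)])
cv2.imwrite("pics/m.png",np.vstack([a,b]))
E
```

```text
recipe_board [549. 232.  27.] [3. 3.] [565. 222.   0.] [556. 241.   0.]
board_rail [573. 277. 164.] [3. 3.] [715. 228.   0.] [607. 329.   0.]
block [545. 242.  -3.] [1. 1.] [542. 242.   0.] [545. 241.   0.]
stand [ 495. -228.   26.] [3. 3.] [ 510. -249.    0.] [ 501. -228.    0.]
stand_back [ 507. -236.   36.] [1. 1.] [ 532. -264.    0.] [ 511. -240.    0.]
clip_lip [ 495. -230.   92.] [4. 4.] [ 555. -307.    0.] [ 512. -236.    0.]
spice [438.  20.  15.] [4. 4.] [451.  15.   0.] [436.  19.   0.]
mug [ 737. -227.  -14.] [10. 10.] [ 733. -212.    0.] [ 725. -232.    0.]
tin [743. -23.  -7.] [2. 2.] [739. -19.   0.] [739. -25.   0.]
```

View pics/m.png

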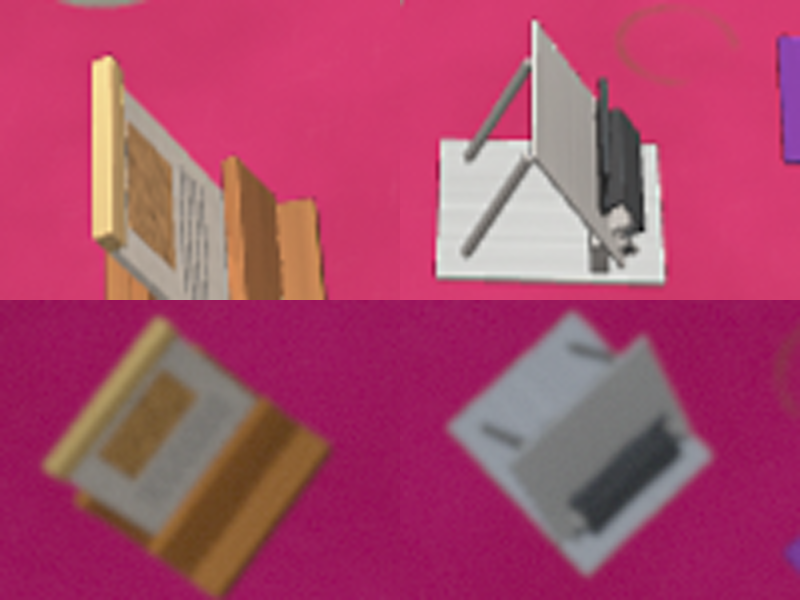

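The crop confirms it: the steel stand with its dark clip is at top (361,267), and the board with the pale rail is in the wooden block. Next, yaws from the corners.

Run:
```python
from h import *
S=viewer.grab_frame("scene");T=viewer.grab_frame("top")
c=lambda x,y,ox,oy,cx,cy:(ox+(x-cx)/4,oy+(y-cy)/4)
sb=lambda x,y:c(x,y,165,260,0,0); ss=lambda x,y:c(x,y,330,200,400,0); tb=lambda x,y:c(x,y,155,205,0,300); ts=lambda x,y:c(x,y,315,230,400,300)
def p(n,a,b): x=tri((S,a),(T,b)); print(n,np.round(x[0]),x[1]); return x[0]
def yaw(L,Rr): # y axis from right(-y) end to left end
    d=L-Rr; print('len',np.linalg.norm(d[:2]),'yaw',np.degrees(np.arctan2(d[1],d[0]))-90)
# rail ends, front top edge / mid
L=p('railnear',sb(108,243),tb(56,470));Rr=p('railfar',sb(107,60),tb(165,322)); yaw(L,Rr)
for z in (0,3,6):
    q=[onz(T,ts(*u),z)[:2] for u in ((448,428),(573,312),(712,458),(588,577))]
    q2=[onz(S,ss(*u),z)[:2] for u in ((440,139),(656,144),(663,283),(435,278))]
    print(z,np.round(q).tolist(),np.round(q2).tolist())
p('platetopL',ss(537,20),ts(645,335)); 
p('platetopR',ss(532,155),ts(512,465))
```

```text
railnear [524. 306. 159.] [0.4, 0.4]
railfar [627. 243. 167.] [0.1, 0.1]
len 120.99430728296038 yaw 58.32589456828063
0 [[534.0, -115.0], [628.0, -205.0], [522.0, -313.0], [429.0, -224.0]] [[630.0, -205.0], [526.0, -313.0], [433.0, -221.0], [535.0, -114.0]]
3 [[533.0, -115.0], [628.0, -205.0], [522.0, -312.0], [428.0, -224.0]] [[628.0, -203.0], [524.0, -311.0], [431.0, -219.0], [533.0, -112.0]]
6 [[533.0, -115.0], [627.0, -204.0], [521.0, -312.0], [428.0, -223.0]] [[626.0, -201.0], [522.0, -309.0], [429.0, -217.0], [531.0, -110.0]]
platetopL [ 587. -249.  112.] [1.5, 1.5]
platetopR [ 494. -159.  112.] [2.2, 2.2]
```

```bash
cat >> h.py <<'E'
def frame(o,yaw,lean): return np.array(o,float),R.from_euler('z',yaw,degrees=True)*R.from_euler('y',lean,degrees=True)
BLK=frame([550.5,234,30],58.3,22); STD=frame([506.5,-238.5,36],46.2,32)
FLIP=R.from_matrix(np.array([[0,1,0],[1,0,0],[0,0,-1]]).T)  # tool x=board y, tool y=board x, tool z=-board z
def goal(F,x,y,z): return F[0]+F[1].apply([x,y,z]), F[1]*FLIP
def rows(p0,r0,p1,r1,n=None,mm=36,deg=6.6):
    w=(r0.inv()*r1).as_rotvec(); a=np.degrees(np.linalg.norm(w)); d=np.linalg.norm(p1-p0)
    n=n or max(1,int(np.ceil(max(d/mm,a/deg)))); out=[]
    for i in range(n):
        r=r0*R.from_rotvec(w*i/n); out.append(np.r_[r.inv().apply((p1-p0)/n)/10,w/n])
    return out
def now():
    s=sensors.state(); return s,s["ee_pos"],rot(s["ee_rot"])
def show(rs,k=5,nd=3):
    for i in range(0,len(rs),k): print(np.round(np.concatenate(rs[i:i+k]),nd).tolist())
E
python3 - <<'E'
from h import *
s,p,r=now()
g1=np.array([430,-20,340.]),R.from_euler('xyz',[180,0,148.3],degrees=True)
g2=goal(BLK,-6,0,137+110)
print(g2[0],g2[1].as_euler('xyz',degrees=True))
a=rows(p,r,*g1); b=rows(*g1,*g2); show(a+b)
E
```

```text
[596.19749787 307.99055454 261.26205164] [-158.     0.   148.3]
[1.953, -1.971, -0.724, 0.0, 0.0, -0.11, 2.158, -1.745, -0.724, 0.0, 0.0, -0.11, 2.337, -1.497, -0.724, 0.0, 0.0, -0.11, 2.487, -1.231, -0.724, 0.0, 0.0, -0.11, 2.607, -0.951, -0.724, 0.0, 0.0, -0.11]
[2.696, -0.659, -0.724, 0.0, 0.0, -0.11, 2.752, -0.358, -0.724, 0.0, 0.0, -0.11, 2.775, -0.054, -0.724, 0.0, 0.0, -0.11, 2.764, 0.251, -0.724, 0.0, 0.0, -0.11, 2.72, 0.553, -0.724, 0.0, 0.0, -0.11]
[2.642, 0.849, -0.724, 0.0, 0.0, -0.11, 2.533, 1.134, -0.724, 0.0, 0.0, -0.11, 2.393, 1.405, -0.724, 0.0, 0.0, -0.11, 2.224, 1.66, -0.724, 0.0, 0.0, -0.11, 2.029, 1.894, -0.724, 0.0, 0.0, -0.11]
[1.808, 2.105, -0.724, 0.0, 0.0, -0.11, 1.566, 2.291, -0.724, 0.0, 0.0, -0.11, 1.305, 2.449, -0.724, 0.0, 0.0, -0.11, 1.028, 2.578, -0.724, 0.0, 0.0, -0.11, 0.738, 2.675, -0.724, 0.0, 0.0, -0.11]
[0.281, 3.331, 0.716, 0.035, 0.0, 0.0, 0.281, 3.354, 0.599, 0.035, 0.0, 0.0, 0.281, 3.373, 0.482, 0.035, 0.0, 0.0, 0.281, 3.387, 0.364, 0.035, 0.0, 0.0, 0.281, 3.398, 0.245, 0.035, 0.0, 0.0]
[0.281, 3.405, 0.127, 0.035, 0.0, 0.0, 0.281, 3.407, 0.008, 0.035, 0.0, 0.0, 0.281, 3.405, -0.111, 0.035, 0.0, 0.0, 0.281, 3.399, -0.23, 0.035, 0.0, 0.0, 0.281, 3.389, -0.349, 0.035, 0.0, 0.0]
[0.281, 3.375, -0.467, 0.035, 0.0, 0.0]
```

>>> step_arm(plan=[1.95,-1.97,-0.72,0,0,-0.11,2.16,-1.75,-0.72,0,0,-0.11,2.34,-1.5,-0.72,0,0,-0.11,2.49,-1.23,-0.72,0,0,-0.11,2.61,-0.95,-0.72,0,0,-0.11], hand=5)

```text
time_s: 1.62
ee_pos: [270.5, -403.1, 231.5]
ee_rot: [180.0, -0.0, 54.0]
force: [0.6, -0.5, 0.8]
gripper_width: 60.7
gripper_force: 0.0
```

>>> step_arm(plan=[2.7,-0.66,-0.72,0,0,-0.11,2.75,-0.36,-0.72,0,0,-0.11,2.78,-0.05,-0.72,0,0,-0.11,2.76,0.25,-0.72,0,0,-0.11,2.72,0.55,-0.72,0,0,-0.11])

```text
time_s: 2.03
ee_pos: [323.8, -274.9, 267.7]
ee_rot: [180.0, 0.0, 85.5]
force: [1.4, -0.6, -0.6]
gripper_width: 49.5
gripper_force: 0.0
```

>>> step_arm(plan=[2.64,0.85,-0.72,0,0,-0.11,2.53,1.13,-0.72,0,0,-0.11,2.39,1.41,-0.72,0,0,-0.11,2.22,1.66,-0.72,0,0,-0.11,2.03,1.89,-0.72,0,0,-0.11])

```text
time_s: 2.45
ee_pos: [377.2, -146.9, 303.7]
ee_rot: [180.0, 0.0, 117.0]
force: [0.4, -0.5, 0.2]
gripper_width: 49.9
gripper_force: 0.0
```

>>> step_arm(plan=[1.81,2.11,-0.72,0,0,-0.11,1.57,2.29,-0.72,0,0,-0.11,1.3,2.45,-0.72,0,0,-0.11,1.03,2.58,-0.72,0,0,-0.11,0.74,2.68,-0.72,0,0,-0.11])

```text
time_s: 2.87
ee_pos: [430.6, -18.7, 339.7]
ee_rot: [180.0, 0.0, 148.5]
force: [-0.5, 0.2, 0.3]
gripper_width: 50.1
gripper_force: 0.0
```

>>> step_arm(plan=[0.28,3.33,0.72,0.035,0,0,0.28,3.35,0.6,0.035,0,0,0.28,3.37,0.48,0.035,0,0,0.28,3.39,0.36,0.035,0,0,0.28,3.4,0.25,0.035,0,0])

```text
time_s: 3.28
ee_pos: [506.6, 130.6, 303.2]
ee_rot: [-169.9, 0.1, 148.2]
force: [0.5, 0.4, 0.8]
gripper_width: 50.0
gripper_force: 0.0
```

>>> step_arm(plan=[0.28,3.4,0.13,0.035,0,0,0.28,3.4,0,0.035,0,0,0.28,3.4,-0.11,0.035,0,0,0.28,3.4,-0.23,0.035,0,0,0.28,3.39,-0.35,0.035,0,0])

```text
time_s: 3.7
ee_pos: [582.4, 279.3, 267.0]
ee_rot: [-159.9, 0.0, 148.2]
force: [0.5, -0.2, 1.2]
gripper_width: 49.8
gripper_force: 0.0
```

Now a close look, with the model overlaid on the wrist view.

Run:
```python
from h import *
s,p,r=now()
W=viewer.grab_frame("wrist"); print(W["position"],W["attitude"],W["fx"])
im=W["img"][:,:,::-1].copy()
for o in ["recipe_board","board_rail","block"]:
    print(o,[(np.round(d["location"],1).tolist(),round(d["score"],2)) for d in viewer.pinpoint(o,W)])
def P(x,y,z): return proj(W,BLK[0]+BLK[1].apply([x,y,z]))[0]
print('model rail',P(-6,0,142),'orig',P(0,0,0))
for q in [[(-12,-60,150),(-12,60,150),(0,60,150),(0,-60,150)]]:
    cv2.polylines(im,[np.int32([P(*k) for k in q])],True,(0,255,0),1)
cv2.imwrite("pics/w1.png",im)
show(rows(p,r,*goal(BLK,-6,0,137+110)))
```

```text
[556.64011122 371.40957171 445.23703713] [165.33879383  20.19977586  58.15310646] 356.84620866775134
recipe_board [([343.3, 201.1], 0.87)]
board_rail [([350.6, 229.2], 0.75)]
block [([348.8, 195.9], 0.8)]
model rail [353.79920914 228.83316281] orig [343.91081262 202.4752132 ]
[0.337, 3.169, -0.547, 0.033, -0.0, -0.001]
```

View pics/w1.png

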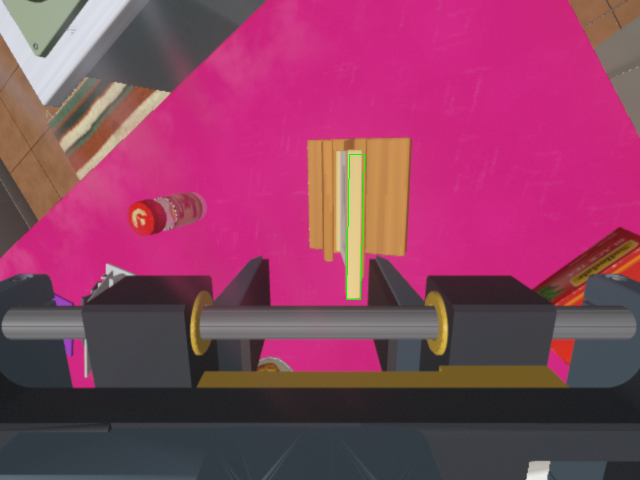

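The wrist view shows the rail running from (356,150) to (355,298). The model overlay agrees within about 2 mm. Moving on to the grasp.

>>> step_arm(plan=[0.3,3.1,-0.55,0.033,0,0,0,0,3,0,0,0,0,0,3,0,0,0,0,0,2,0,0,0,0,0,0.5,0,0,0])

```text
time_s: 4.32
ee_pos: [577.1, 275.6, 182.0]
ee_rot: [-157.8, -0.1, 148.1]
force: [-0.3, -0.4, -0.5]
gripper_width: 50.0
gripper_force: 0.0
```

Run:
```python
from h import *
s,p,r=now()
show(rows(p,r,*goal(BLK,-6,0,137),n=3)); 
q=BLK[1].inv().apply(p-BLK[0]); print(q,s["ee_rot"],s["qpos"])
W=viewer.grab_frame("wrist"); im=W["img"][:,:,::-1].copy()
def P(x,y,z): return proj(W,BLK[0]+BLK[1].apply([x,y,z]))[0]
cv2.polylines(im,[np.int32([P(*k) for k in [(-12,-60,150),(-12,60,150),(0,60,150),(0,-60,150)]])],True,(0,255,0),1)
cv2.imwrite("pics/w2.png",im[130:430,160:560])
```

```text
[0.024, 0.173, 0.749, -0.001, -0.001, -0.001, 0.024, 0.173, 0.749, -0.001, -0.001, -0.001, 0.025, 0.172, 0.75, -0.001, -0.001, -0.001]
[-11.13505802  -0.7643244  159.49052514] [-1.57827907e+02 -1.02104856e-01  1.48102386e+02] [ 30.08744504  36.47380358  64.75010971 -10.23830976  98.4708882
 -27.78465505]
```

View pics/w2.png

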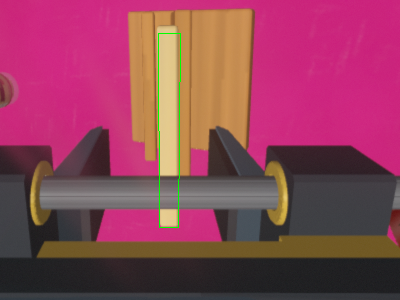

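The rail is at crop columns 156-177. That's about 1 mm frontward of the model and 2 mm toward its far end.

>>> step_arm(plan=[-0.05,0.2,1.1,0,0,0,-0.05,0.2,1.15,0,0,0,0,0,0,0,0,0])

```text
time_s: 4.62
ee_pos: [577.3, 273.1, 162.0]
ee_rot: [-158.1, 0.0, 148.2]
force: [-0.3, 0.5, 0.1]
gripper_width: 50.2
gripper_force: 0.0
```

>>> step_arm(plan=[0,0,0,0,0,0,0,0,0,0,0,0,0,0,0,0,0,0,0,0,0,0,0,0,0,0,0,0,0,0], hand=0, newtons=55)

```text
time_s: 5.03
ee_pos: [577.7, 274.3, 161.4]
ee_rot: [-158.1, 0.0, 148.2]
force: [0.0, 0.3, -0.2]
gripper_width: 19.6
gripper_force: 0.0
```

>>> step_arm(plan=[0,0,0,0,0,0,0,0,0,0,0,0,0,0,0,0,0,0])

```text
time_s: 5.28
ee_pos: [577.4, 274.1, 160.7]
ee_rot: [-158.0, 0.0, 148.2]
force: [0.3, 0.5, -0.4]
gripper_width: 0.9
gripper_force: 0.0
```

Gripper closed on nothing; look.

Run:
```python
from h import *
s,p,r=now(); print(s["gripper_width"],s["force"],BLK[1].inv().apply(p-BLK[0]),env.finger_overhang)
W=viewer.grab_frame("wrist");S=viewer.grab_frame("scene");T=viewer.grab_frame("top")
for f in (S,T): print([(np.round(d["location"],1).tolist(),round(d["score"],2)) for d in viewer.pinpoint("board_rail",f)],proj(f,p))
a=cv2.resize(W["img"],(400,300));b=cv2.resize(S["img"][230:350,140:300],(400,300));c=cv2.resize(T["img"][190:280,140:260],(400,300))
cv2.imwrite("pics/m2.png",np.vstack([np.hstack([a,b]),np.hstack([c,c*0])])[:,:,::-1])
```

```text
0.8835519396728364 [ 0.28098103  0.51591192 -0.4423965 ] [ -4.20565299  -1.82835962 139.29496681] 14.0
[([190.4, 299.9], 0.69)] [[191.82973572 297.08355362]]
[([183.0, 230.9], 0.59)] [[183.23898557 228.2800317 ]]
```

View pics/m2.png

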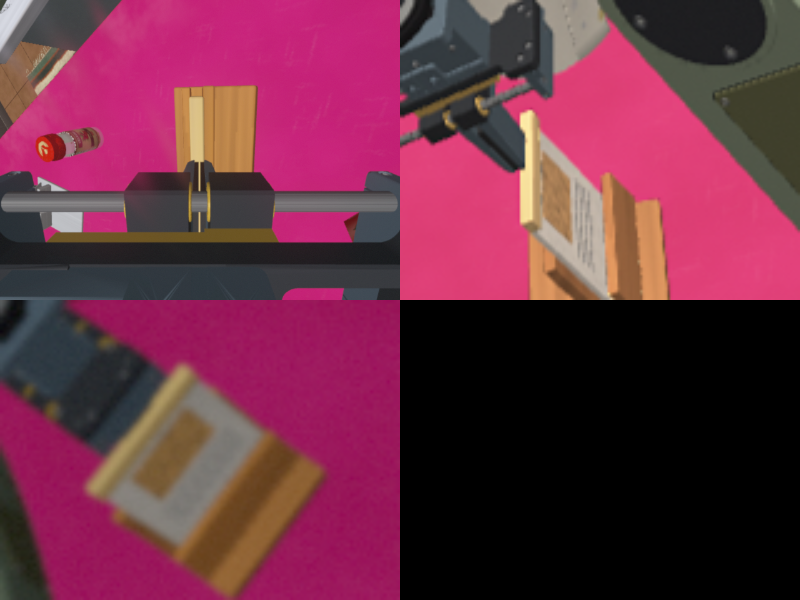

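Run:
```python
from h import *
W=viewer.grab_frame("wrist");S=viewer.grab_frame("scene");T=viewer.grab_frame("top")
a=cv2.resize(W["img"][140:380,240:400],(400,600),interpolation=cv2.INTER_CUBIC)
b=cv2.resize(S["img"][265:325,160:240],(400,300),interpolation=cv2.INTER_CUBIC);c=cv2.resize(T["img"][205:265,150:230],(400,300),interpolation=cv2.INTER_CUBIC)
cv2.imwrite("pics/m3.png",np.hstack([a,np.vstack([b,c])])[:,:,::-1])
```

```text
(no output)
```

View pics/m3.png

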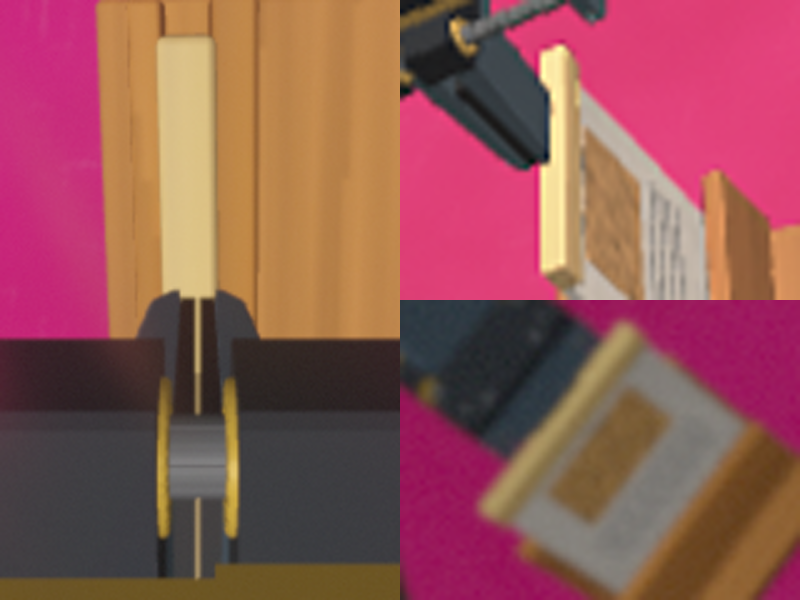

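Run:
```python
from h import *
s,p,r=now()
W=viewer.grab_frame("wrist");S=viewer.grab_frame("scene");T=viewer.grab_frame("top")
print("ctr cam in tool",r.inv().apply(np.array(W["position"])-p),(r.inv()*rot(W["attitude"])).as_euler('xyz',degrees=True))
for k in (-20,-10,-5,0,14):
    q=p+r.apply([0,0,k]); print(k,q.round(),[proj(f,q)[0].round(1).tolist() for f in (S,T,W)])
for x,y,z in [(-12,-60,150),(0,-60,150),(-12,60,150),(0,60,150)]:
    q=BLK[0]+BLK[1].apply([x,y,z]); print(x,y,[proj(f,q)[0].round(1).tolist() for f in (S,T,W)])
# tip corners in tool x=+-16
for y in (-13,13):
  for x in (-16,16):
    q=p+r.apply([x,y,14]); print('tip',x,y,[proj(f,q)[0].round(1).tolist() for f in (S,T,W)])
```

```text
ctr cam in tool [  70.30550078   -0.60752281 -189.61857224] [-1.46097484e+01 -6.16939503e-02  9.00706231e+01]
-20 [581. 280. 179.] [[186.7, 291.9], [178.9, 225.0], [320.3, 288.2]]
-10 [579. 277. 170.] [[189.3, 294.5], [181.1, 226.7], [320.3, 281.0]]
-5 [578. 276. 165.] [[190.6, 295.8], [182.2, 227.5], [320.2, 277.7]]
0 [577. 274. 161.] [[191.8, 297.1], [183.3, 228.3], [320.2, 274.5]]
14 [575. 270. 148.] [[195.4, 300.6], [186.2, 230.5], [320.1, 266.4]]
-12 -60 [[192.4, 272.9], [196.3, 210.5], [306.9, 376.2]]
0 -60 [[187.6, 275.0], [193.5, 208.6], [327.8, 376.2]]
-12 60 [[192.2, 315.9], [168.0, 246.6], [304.3, 163.5]]
0 60 [[187.1, 318.0], [165.3, 244.5], [328.7, 163.4]]
tip -16 -13 [[200.6, 292.8], [192.9, 227.8], [298.9, 291.1]]
tip 16 -13 [[200.7, 304.2], [185.5, 237.3], [298.1, 240.7]]
tip -16 13 [[190.2, 297.2], [187.0, 223.8], [341.3, 291.1]]
tip 16 13 [[190.0, 308.6], [179.6, 233.1], [342.1, 240.7]]
```

The fingertips are above the rail: cream shows through the closed gap and the tips cover the rail. So the rail sits deeper along the tool axis than estimated, about 3 mm frontward and 4 mm toward tool +x. I'll open, go lower and close again.

>>> step_arm(plan=[0,0,-1,0,0,0,0,0,0,0,0,0,0,0,0,0,0,0,0,0,0,0,0,0,0,0,0,0,0,0], hand=5, newtons=15)

```text
time_s: 6.25
ee_pos: [579.3, 277.2, 170.0]
ee_rot: [-158.0, -0.0, 148.2]
force: [-0.2, 0.0, -0.1]
gripper_width: 31.0
gripper_force: 0.0
```

>>> step_arm(plan=[0.2,-0.15,1,0,0,0,0.2,-0.15,0.8,0,0,0,0,0,0.8,0,0,0,0,0,0.6,0,0,0,0,0,0,0,0,0])

```text
time_s: 6.67
ee_pos: [567.5, 266.1, 140.1]
ee_rot: [-157.9, -0.1, 148.2]
force: [-0.5, 0.7, -0.2]
gripper_width: 49.9
gripper_force: 0.0
```

>>> step_arm(plan=[0,0,0,0,0,0,0,0,0,0,0,0,0,0,0,0,0,0,0,0,0,0,0,0,0,0,0,0,0,0], hand=0)

```text
time_s: 7.08
ee_pos: [568.5, 267.0, 141.7]
ee_rot: [-158.1, 0.0, 148.2]
force: [0.6, 0.2, 0.3]
gripper_width: 19.8
gripper_force: 0.0
```

>>> step_arm(plan=[0,0,0,0,0,0,0,0,0,0,0,0,0,0,0,0,0,0])

```text
time_s: 7.33
ee_pos: [568.4, 267.0, 141.6]
ee_rot: [-158.1, 0.0, 148.2]
force: [0.7, 1.6, 0.5]
gripper_width: 11.8
gripper_force: 15.0
```

Run:
```python
from h import *
s,p,r=now(); print(BLK[1].inv().apply(p-BLK[0]))
W=viewer.grab_frame("wrist");S=viewer.grab_frame("scene");T=viewer.grab_frame("top")
for f in (S,T): print([(np.round(d["location"],1).tolist(),round(d["score"],2)) for d in viewer.pinpoint("board_rail",f)],proj(f,p))
a=cv2.resize(W["img"][140:380,240:400],(400,600),interpolation=cv2.INTER_CUBIC)
b=cv2.resize(S["img"][265:325,160:240],(400,300),interpolation=cv2.INTER_CUBIC);c=cv2.resize(T["img"][205:265,150:230],(400,300),interpolation=cv2.INTER_CUBIC)
cv2.imwrite("pics/m4.png",np.hstack([a,np.vstack([b,c])])[:,:,::-1])
```

```text
[ -7.05335744   2.15283118 117.54118103]
[([189.0, 295.8], 0.75)] [[198.45608217 303.52380567]]
[([184.3, 233.2], 0.65)] [[187.57353291 233.31813642]]
```

View pics/m4.png

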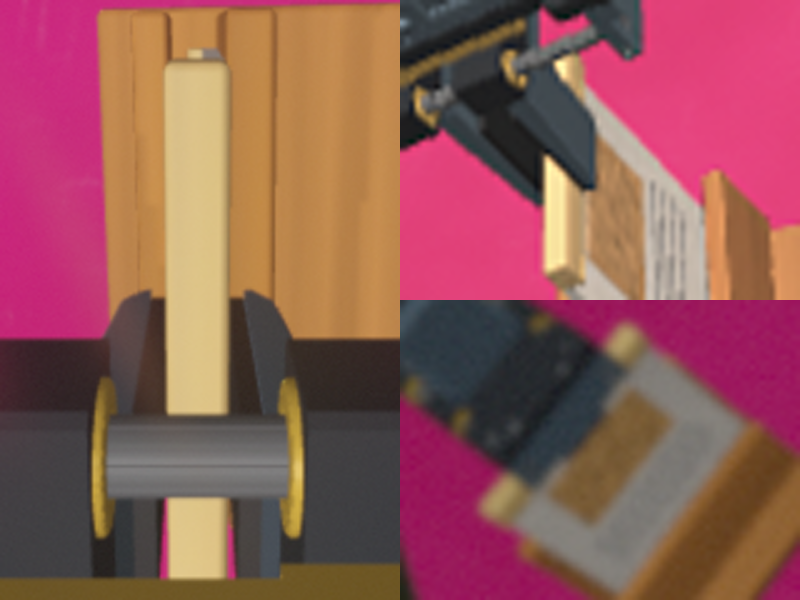

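The front fingertip reaches just past the rail's lower edge and the rail sits centred between the fingers, so the grasp is good (width 11.8, 15 N). The camera and arm frames disagree by about 22 mm along the tool, so I'll measure the held board against the stand in the same cameras. Firm grip and extract.

>>> step_arm(plan=[0,0,0,0,0,0,0,0,0,0,0,0,0,0,-0.5,0,0,0,0,0,-1,0,0,0,0,0,-1.5,0,0,0], newtons=55)

```text
time_s: 8.0
ee_pos: [573.5, 275.9, 168.7]
ee_rot: [-157.9, -0.1, 148.2]
force: [0.8, -0.3, -0.4]
gripper_width: 12.0
gripper_force: 55.0
```

>>> step_arm(plan=[0,0,-2,0,0,0,0,0,-2,0,0,0,0,0,-2,0,0,0,0,0,-2,0,0,0,0,0,-2,0,0,0])

```text
time_s: 8.42
ee_pos: [593.9, 308.5, 263.4]
ee_rot: [-158.1, 0.0, 148.2]
force: [0.6, -0.1, -1.6]
gripper_width: 11.5
gripper_force: 55.0
```

```bash
cat >> h.py <<'E'
def rail(f,box=None):
    hsv=cv2.cvtColor(f["img"],cv2.COLOR_RGB2HSV); m=cv2.inRange(hsv,(18,50,130),(32,150,255))
    return m
E
python3 - <<'E'
from h import *
s,p,r=now(); print(p,s["ee_rot"],s["gripper_width"],s["gripper_force"],s["force"])
for n in ("scene","top"):
    f=viewer.grab_frame(n)
    for o in ("board_rail","recipe_board","clip_lip","stand_back","stand"): print(n,o,[(np.round(d["location"],1).tolist(),round(d["score"],2)) for d in viewer.pinpoint(o,f)])
    print('fk',proj(f,p),proj(f,p+r.apply([0,0,137])))
    cv2.imwrite(f"pics/raw_{n}.png",f["img"][:,:,::-1])
    c=viewer.boxes_of("recipe_board",f)[0]["location"]; print(c)
    x,y=int(max(0,c[0]-50)),int(max(0,c[1]-50))
    crop=f["img"][y:y+100,x:x+100]; print(x,y); globals()[n]=cv2.resize(crop,(400,400),interpolation=cv2.INTER_CUBIC)
cv2.imwrite("pics/m5.png",np.hstack([scene,top])[:,:,::-1])
E
```

```text
[593.91324638 308.51290924 263.3876893 ] [-1.58062162e+02  1.33233491e-03  1.48215092e+02] 11.497987915444426 54.98324207961559 [ 0.55656973 -0.10470583 -1.58478687]
scene board_rail [([155.8, 263.5], 0.97)]
scene recipe_board [([194.6, 302.2], 0.75)]
scene clip_lip [([465.1, 205.1], 0.81), ([380.8, 231.5], 0.76)]
scene stand_back [([468.1, 219.5], 0.85), ([382.3, 242.5], 0.77)]
scene stand [([466.7, 225.1], 0.56)]
fk [[163.47351771 268.00387033]] [[200.02339407 304.98224389]]
[178.1, 284.0]
128 234
top board_rail [([155.3, 206.7], 0.81)]
top recipe_board [([186.2, 229.2], 0.93)]
top clip_lip [([456.8, 305.5], 0.76), ([369.0, 272.0], 0.54), ([210.2, 253.0], 0.45)]
top stand_back [([371.3, 269.2], 0.87)]
top stand [([366.0, 273.9], 0.83), ([452.7, 308.0], 0.69)]
fk [[157.50040417 211.20889658]] [[188.82686681 234.30210891]]
[168.4, 218.5]
118 168
```

View pics/m5.png

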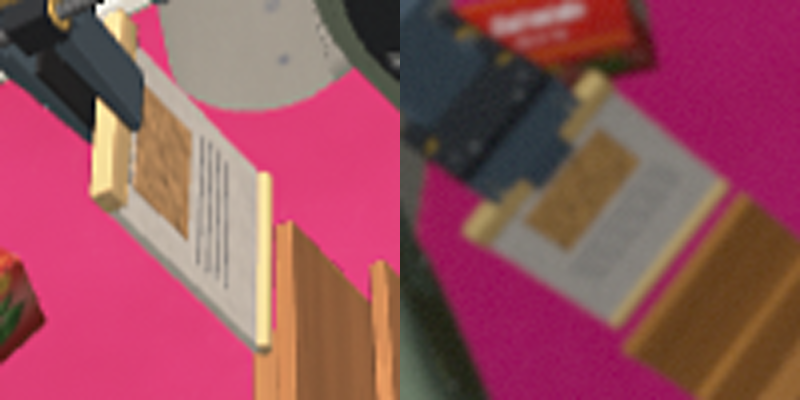

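The board is out of the slot and upright in the jaws. The rail ends are at scene crop (106,200)/(122,15), and the bead ends at (262,345)/(265,175). Now fitting its pose against the arm's reading.

Run:
```python
from h import *
S=viewer.grab_frame("scene");T=viewer.grab_frame("top"); s,p,r=now()
sc=lambda x,y:(128+x/4,234+y/4); tc=lambda x,y:(118+(x-400)/4,168+y/4)
obs=[(sc(106,198),tc(480,222)),(sc(120,16),tc(593,83)),(sc(262,345),tc(617,323)),(sc(265,176),tc(722,183))]
M=np.array([(-8,60,142),(-8,-60,142),(-7,60,5),(-7,-60,5.)])
X=[]
for a,b in obs:
    x,e=tri((S,a),(T,b)); X.append(x); print(x.round(1),e)
X=np.array(X)
from scipy.optimize import least_squares
def res(v):
    Q=R.from_rotvec(v[3:]).apply(M)+v[:3]
    return np.r_[(proj(S,Q)-[o[0] for o in obs]).ravel(),(proj(T,Q)-[o[1] for o in obs]).ravel()]
r0=BLK[1]
v=least_squares(res,np.r_[X.mean(0)-r0.apply(M.mean(0)),r0.as_rotvec()]); print('rms',np.sqrt((v.fun**2).mean()))
B=R.from_rotvec(v.x[3:]); print('board',v.x[:3].round(1),B.as_euler('zyx',degrees=True).round(1))
fb=r*FLIP.inv(); print('FK orient',fb.as_euler('zyx',degrees=True).round(1))
print('TCP in board',B.inv().apply(p-v.x[:3]).round(1), 'lengths',np.linalg.norm(X[0]-X[1]),np.linalg.norm(X[2]-X[3]),np.linalg.norm(X[:2].mean(0)-X[2:].mean(0)))
# expected true TCP in board (-6,-2,140): error FK-cam
print('FK-cam', (p-(v.x[:3]+B.apply([-6,-2,140]))).round(1))
```

```text
[556.8 345.9 276.9] [0.3, 0.3]
[644.3 283.9 293.8] [1.3, 1.3]
[523.5 300.9 154.8] [3.1, 3.1]
[621.5 239.7 158.5] [1.5, 1.5]
rms 1.211351024453321
board [575.8 274.2 150. ] [ 60.1  11.9 -19.7]
FK orient [ 60.1  11.4 -18.9]
TCP in board [ -8.4   2.8 118.1] lengths 108.54805207394095 115.59886349644354 139.03634245013697
FK-cam [ -9.8  -6.6 -19.2]
```

```bash
cat >> h.py <<'E'
C=np.array([-6.5,2.4,118.])   # TCP in the board frame (camera frame consistent)
def bgoal(F,x,y,z): return goal(F,x+C[0],y+C[1],z+C[2])
E
python3 - <<'E'
from h import *
s,p,r=now()
g=bgoal(STD,-4,0,115); print(g[0],g[1].as_euler('xyz',degrees=True))
m=(p+g[0])/2+[10,0,35]; from scipy.spatial.transform import Slerp
rm=Slerp([0,1],R.concatenate([r,g[1]]))(0.5)
show(rows(p,r,m,rm,mm=34)+rows(m,rm,*g,mm=34))
E
```

```text
[ 584.06432343 -154.14918073  239.15935868] [-1.48000000e+02 -1.27222187e-14  1.36200000e+02]
[-1.802, -2.693, 0.722, 0.012, 0.007, 0.013, -1.842, -2.659, 0.744, 0.012, 0.007, 0.013, -1.883, -2.625, 0.764, 0.012, 0.007, 0.013, -1.923, -2.59, 0.783, 0.012, 0.007, 0.013, -1.963, -2.554, 0.802, 0.012, 0.007, 0.013]
[-2.002, -2.518, 0.82, 0.012, 0.007, 0.013, -2.041, -2.48, 0.838, 0.012, 0.007, 0.013, -1.859, -2.144, 1.826, 0.012, 0.007, 0.013, -1.899, -2.096, 1.84, 0.012, 0.007, 0.013, -1.94, -2.047, 1.853, 0.012, 0.007, 0.013]
[-1.979, -1.998, 1.865, 0.012, 0.007, 0.013, -2.018, -1.948, 1.876, 0.012, 0.007, 0.013, -2.057, -1.897, 1.886, 0.012, 0.007, 0.013, -2.095, -1.846, 1.895, 0.012, 0.007, 0.013]
```

>>> step_arm(plan=[-1.8,-2.69,0.72,0.012,0.007,0.013,-1.84,-2.66,0.74,0.012,0.007,0.013,-1.88,-2.62,0.76,0.012,0.007,0.013,-1.92,-2.59,0.78,0.012,0.007,0.013,-1.96,-2.55,0.8,0.012,0.007,0.013])

```text
time_s: 9.63
ee_pos: [597.4, 141.9, 279.1]
ee_rot: [-154.6, -0.3, 144.0]
force: [0.7, 0.1, -2.2]
gripper_width: 11.5
gripper_force: 55.0
```

>>> step_arm(plan=[-2,-2.52,0.82,0.012,0.007,0.013,-2.04,-2.48,0.84,0.012,0.007,0.013,-1.86,-2.14,1.83,0.012,0.007,0.013,-1.9,-2.1,1.84,0.012,0.007,0.013,-1.94,-2.05,1.85,0.012,0.007,0.013])

```text
time_s: 10.05
ee_pos: [592.7, -23.3, 265.0]
ee_rot: [-151.2, -0.4, 139.7]
force: [-0.6, 0.2, -1.6]
gripper_width: 11.4
gripper_force: 55.0
```

>>> step_arm(plan=[-1.98,-2,1.86,0.012,0.007,0.013,-2.02,-1.95,1.88,0.012,0.007,0.013,-2.06,-1.9,1.89,0.012,0.007,0.013,-2.1,-1.85,1.9,0.012,0.007,0.013,0,0,0,0,0,0])

```text
time_s: 10.47
ee_pos: [583.4, -159.4, 236.1]
ee_rot: [-148.1, -0.3, 136.1]
force: [-0.2, 1.4, -1.2]
gripper_width: 11.7
gripper_force: 55.0
```

Run:
```python
from h import *
s,p,r=now(); print(s["time_s"],s["gripper_width"],(STD[1].inv().apply(p-STD[0])-C).round(1),(STD[1].inv()*r*FLIP.inv()).as_rotvec(degrees=True).round(1))
F={}
for n in ("scene","top"):
    f=viewer.grab_frame(n); F[n]=f
    for o in ("board_rail","recipe_board","clip_lip","stand_back"): print(n,o,[(np.round(d["location"],1).tolist(),round(d["score"],2)) for d in viewer.pinpoint(o,f)])
    Bo=p-(r*FLIP.inv()).apply(C); print('pred orig',proj(f,Bo),'rail',proj(f,Bo+(r*FLIP.inv()).apply([-6,0,142])))
a=cv2.resize(F["scene"]["img"][150:300,330:430],(400,600),interpolation=cv2.INTER_CUBIC)
b=cv2.resize(F["top"]["img"][190:340,305:405],(400,600),interpolation=cv2.INTER_CUBIC)
cv2.imwrite("pics/m6.png",np.hstack([a,b])[:,:,::-1])
```

```text
10.4667 11.707268773307774 [ -6.   -3.2 110.2] [ 0.3 -0.1  0.1]
scene board_rail []
scene recipe_board []
scene clip_lip [([469.6, 205.0], 0.8)]
scene stand_back [([466.0, 215.7], 0.61)]
pred orig [[361.98853039 214.94768469]] rail [[334.58937395 175.52283423]]
top board_rail [([343.4, 221.9], 0.76), ([368.2, 268.7], 0.66), ([356.6, 248.0], 0.49)]
top recipe_board [([356.8, 253.6], 0.78)]
top clip_lip [([368.9, 267.7], 0.8), ([456.5, 305.8], 0.67)]
top stand_back [([455.9, 306.9], 0.78)]
pred orig [[359.33817511 251.57151141]] rail [[343.65759373 221.71986546]]
```

View pics/m6.png

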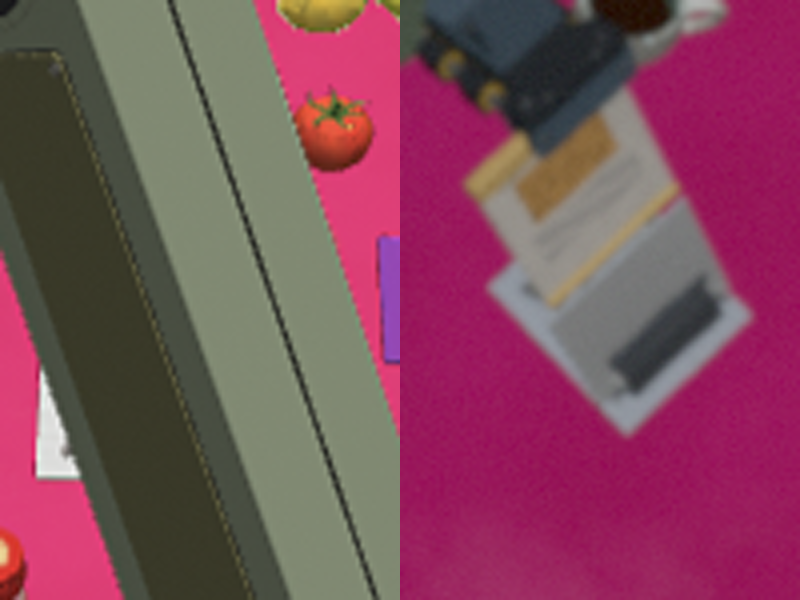

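This is the tenth and last picture. The scene view is blocked by the arm. In the top crop the bead runs (553,300) to (678,188), just above the plate's top edge, (552,320) to (685,200). That fits the arm prediction to about 1 px. From here on I work by numbers and force.

Run:
```python
from h import *
s,p,r=now(); T=viewer.grab_frame("top"); fb=r*FLIP.inv(); Bo=p-fb.apply(C)
t=lambda x,y:np.array([305+(x-400)/4,190+y/4])
print('bead pred',proj(T,[Bo+fb.apply([-6,y,5]) for y in (60,-60)]).round(1).tolist(),'obs',t(553,300),t(678,188))
print('railL pred',proj(T,[Bo+fb.apply([-6,60,145])]).round(1).tolist(),'obs',t(472,182))
print('plate top pred',proj(T,[STD[0]+STD[1].apply([0,y,95]) for y in (65,-65)]).round(1).tolist(),'obs',t(552,320),t(685,200),'or [343,271.2],[376.2,238.8]')
print('clip lip pred',proj(T,[STD[0]+STD[1].apply([-20,y,40]) for y in (45,-45)]).round(1).tolist(),'obs',t(612,365),t(715,285))
print('base pred',proj(T,[STD[0]+STD[1].apply([0,0,0])]).round(1))
show(rows(p,r,*bgoal(STD,-6,0,70),n=3))
W=viewer.grab_frame("wrist")
for o in ("clip_lip","stand_back","recipe_board","board_rail"): print(o,[(np.round(d["location"],1).tolist(),round(d["score"],2)) for d in viewer.pinpoint(o,W)])
print(proj(W,[STD[0],STD[0]+STD[1].apply([-20,0,40]),Bo,Bo+fb.apply([-6,0,142])]).round(1).tolist())
```

```text
bead pred [[341.8, 265.8], [373.7, 235.8]] obs [343.25 265.  ] [374.5 237. ]
railL pred [[323.0, 236.4]] obs [323.  235.5]
plate top pred [[341.9, 270.1], [376.0, 238.3]] obs [343. 270.] [376.25 240.  ] or [343,271.2],[376.2,238.8]
clip lip pred [[358.0, 279.1], [380.9, 257.4]] obs [358.   281.25] [383.75 261.25]
base pred [[369.1 271.6]]
[-0.004, -0.143, 1.484, 0.002, -0.001, 0.002, -0.003, -0.139, 1.484, 0.002, -0.001, 0.002, -0.002, -0.136, 1.484, 0.002, -0.001, 0.002]
clip_lip [([307.2, 213.6], 0.63), ([173.2, 270.3], 0.63)]
stand_back [([195.4, 258.7], 0.65)]
recipe_board []
board_rail [([314.6, 292.0], 0.63)]
[[325.3, 208.9], [307.8, 215.0], [327.1, 230.4], [321.3, 295.7]]
```

>>> step_arm(plan=[0,-0.14,1.48,0.002,0,0.002,0,-0.14,1.48,0.002,0,0.002,0,-0.14,1.48,0.002,0,0.002,0,0,0,0,0,0,0,0,0,0,0,0])

```text
time_s: 11.68
ee_pos: [565.7, -173.4, 201.8]
ee_rot: [-148.0, -0.2, 136.1]
force: [0.2, 1.0, -1.4]
gripper_width: 11.6
gripper_force: 55.0
```

```bash
cat >> h.py <<'E'
def rep():
    s,p,r=now(); fb=r*FLIP.inv()
    print('t',s["time_s"],'board rel home',(STD[1].inv().apply(p-fb.apply(C)-STD[0])).round(1),'rot',(STD[1].inv()*fb).as_rotvec(degrees=True).round(1),'F board axes',STD[1].inv().apply(s["force"]).round(1),'T',STD[1].inv().apply(s["torque"]).round(2),'w',round(s["gripper_width"],1))
def bead():
    f=viewer.grab_frame("top"); return f
E
python3 -c "
from h import *
rep()"
```

```text
t 11.6833 board rel home [-6.8  0.4 69.2] rot [ 0.2  0.  -0. ] F board axes [ 1.5  0.5 -0.7] T [-0.05 -0.65 -0.  ] w 11.6
```

>>> step_arm(plan=[0,0.2,0,0,0,0,0,0.1,0,0,0,0,0,0.1,0,0,0,0,0,0,0,0,0,0])

```text
time_s: 12.02
ee_pos: [569.0, -170.4, 200.0]
ee_rot: [-148.1, -0.1, 136.1]
force: [-0.3, 1.3, -2.0]
gripper_width: 11.3
gripper_force: 55.0
```

>>> step_arm(plan=[0,0.1,0,0,0,0,0,0.1,0,0,0,0,0,0,0,0,0,0])

```text
time_s: 12.27
ee_pos: [569.6, -169.6, 198.9]
ee_rot: [-148.0, -0.1, 136.1]
force: [-0.2, 0.3, -1.4]
gripper_width: 11.5
gripper_force: 55.0
```

```bash
python3 -c "
from h import *
rep()"
```

```text
t 12.2667 board rel home [-0.6  0.  69.6] rot [ 0.2  0.  -0. ] F board axes [ 0.7  0.4 -1.2] T [-0.1  -0.48 -0.1 ] w 11.5
```

>>> step_arm(plan=[0,0.1,0,0,0,0,0,0.1,0,0,0,0,0,0,0,0,0,0])

```text
time_s: 12.52
ee_pos: [570.3, -168.9, 198.2]
ee_rot: [-147.9, -0.1, 136.1]
force: [-1.4, -0.3, 0.2]
gripper_width: 11.3
gripper_force: 55.1
```

```bash
python3 -c "
from h import *
rep()"
```

```text
t 12.5167 board rel home [ 0.4  0.1 69.6] rot [ 0.2  0.1 -0.1] F board axes [-1.1  0.7 -0.5] T [-0.09  0.24 -0.22] w 11.3
```

>>> step_arm(plan=[0,0.1,0,0,0,0,0,0.1,0,0,0,0,0,0,0,0,0,0])

```text
time_s: 12.77
ee_pos: [571.2, -168.0, 197.5]
ee_rot: [-147.8, -0.1, 136.1]
force: [-3.2, -2.8, 4.1]
gripper_width: 11.8
gripper_force: 55.3
```

```bash
python3 -c "
from h import *
rep()"
```

```text
t 12.7667 board rel home [ 1.7  0.1 69.6] rot [ 0.2  0.2 -0.1] F board axes [-5.8  0.4  1.2] T [-0.03  1.19 -0.28] w 11.8
```

Contact with the plate comes at x ≈ 0, so the model holds. The touch is at the -y end; I'll turn slightly, ease off and slide down.

>>> step_arm(plan=[0,-0.1,0,0,0,0.01,0,-0.05,0.8,0,0,0,0,0,0.8,0,0,0,0,0,0.8,0,0,0,0,0,0,0,0,0])

```text
time_s: 13.18
ee_pos: [560.5, -178.1, 175.5]
ee_rot: [-147.9, 0.0, 135.6]
force: [-4.1, -4.2, -0.5]
gripper_width: 11.6
gripper_force: 55.3
```

```bash
python3 -c "
from h import *
rep()"
```

```text
t 13.1833 board rel home [ 0.9  0.9 43.2] rot [ 0.3  0.1 -0.5] F board axes [-4.7  0.  -3.5] T [-0.24  1.03  0.29] w 11.6
```

>>> step_arm(plan=[0,0,0.6,0,0,0,0,0,0.6,0,0,0,0,0,0,0,0,0])

```text
time_s: 13.43
ee_pos: [556.2, -182.7, 165.8]
ee_rot: [-147.9, 0.1, 135.6]
force: [-5.4, -6.1, -0.2]
gripper_width: 11.7
gripper_force: 55.3
```

Run:
```python
from h import *
rep()
s,p,r=now(); fb=r*FLIP.inv(); Bo=p-fb.apply(C)
T=viewer.grab_frame("top");W=viewer.grab_frame("wrist")
for f in (T,W):
  for o in ("board_rail","recipe_board","clip_lip","stand_back"): print(o,[(np.round(d["location"],1).tolist(),round(d["score"],2)) for d in viewer.pinpoint(o,f)])
  print('pred rail,board,lip,sb',proj(f,[Bo+fb.apply([-6,0,142]),Bo,STD[0]+STD[1].apply([-20,0,40]),STD[0]]).round(1).tolist())
```

```text
t 13.4333 board rel home [ 0.8  0.8 31.6] rot [ 0.3  0.1 -0.6] F board axes [-6.8 -0.3 -4.5] T [-0.21  1.25  0.29] w 11.7
board_rail [([351.3, 240.5], 0.57), ([368.9, 268.9], 0.41)]
recipe_board [([367.4, 264.6], 0.74)]
clip_lip [([368.6, 269.4], 0.86), ([301.0, 197.6], 0.7), ([457.0, 305.0], 0.6)]
stand_back [([456.8, 306.7], 0.85), ([367.7, 269.2], 0.82), ([366.7, 266.5], 0.41)]
pred rail,board,lip,sb [[351.0, 239.0], [365.5, 266.0], [369.5, 268.2], [369.1, 271.6]]
board_rail [([317.9, 296.0], 0.92)]
recipe_board []
clip_lip [([300.3, 232.0], 0.8)]
stand_back [([179.9, 282.7], 0.62)]
pred rail,board,lip,sb [[321.0, 295.7], [326.9, 230.4], [303.1, 233.8], [325.5, 223.9]]
```

>>> step_arm(plan=[-0.08,-0.08,0,0,0,-0.005,0,0,0.4,0,0,0,0,0,0.4,0,0,0,0,0,0,0,0,0])

```text
time_s: 14.27
ee_pos: [554.1, -186.5, 159.9]
ee_rot: [-147.9, 0.0, 135.8]
force: [-3.9, -5.6, 2.3]
gripper_width: 11.6
gripper_force: 55.1
```

```bash
python3 -c "
from h import *
rep()"
```

```text
t 14.2667 board rel home [ 0.4 -0.4 24.4] rot [ 0.2  0.1 -0.3] F board axes [-7.  -1.1 -1.6] T [-0.08  1.07  0.  ] w 11.6
```

>>> step_arm(plan=[0,0,0.3,0,0,0,0,0,0.3,0,0,0,0,0,0,0,0,0])

```text
time_s: 14.52
ee_pos: [552.6, -188.7, 156.1]
ee_rot: [-148.0, 0.1, 135.8]
force: [-3.2, -2.6, 8.2]
gripper_width: 11.9
gripper_force: 55.1
```

```bash
python3 -c "
from h import *
rep()"
```

```text
t 14.5167 board rel home [ 0.4 -1.  19.8] rot [ 0.1 -0.  -0.4] F board axes [-7.9  0.5  4.8] T [0.01 1.26 0.05] w 11.9
```

Well aligned (no twisting moment) and the clip has been met at about 20. Pushing on.

>>> step_arm(plan=[0,0,0.3,0,0,0,0,0,0.3,0,0,0,0,0,0,0,0,0])

```text
time_s: 14.77
ee_pos: [550.9, -190.9, 151.9]
ee_rot: [-148.0, 0.2, 135.9]
force: [-0.7, -2.1, 10.6]
gripper_width: 11.7
gripper_force: 55.1
```

```bash
python3 -c "
from h import *
rep()"
```

```text
t 14.7667 board rel home [ 0.4 -1.5 14.8] rot [ 0.  -0.  -0.4] F board axes [-7.3 -1.   7.9] T [0.11 1.34 0.16] w 11.7
```

>>> step_arm(plan=[0,0,0.2,0,0,0,0,0,0.2,0,0,0,0,0,0,0,0,0])

```text
time_s: 15.02
ee_pos: [549.7, -192.4, 149.1]
ee_rot: [-148.1, 0.2, 135.9]
force: [-1.9, -1.9, 14.2]
gripper_width: 11.3
gripper_force: 55.0
```

```bash
python3 -c "
from h import *
rep()"
```

```text
t 15.0167 board rel home [ 0.3 -1.8 11.4] rot [-0.  -0.1 -0.4] F board axes [-9.8  0.  10.6] T [0.14 1.46 0.15] w 11.3
```

>>> step_arm(plan=[0.05,0,0.2,0,0,0,0.05,0,0.2,0,0,0,0,0,0,0,0,0])

```text
time_s: 15.27
ee_pos: [547.6, -193.7, 145.4]
ee_rot: [-148.0, 0.3, 135.9]
force: [-1.8, -2.8, 11.4]
gripper_width: 11.9
gripper_force: 55.0
```

```bash
python3 -c "
from h import *
rep()"
```

```text
t 15.2667 board rel home [ 0.1 -1.2  7. ] rot [-0.1 -0.  -0.4] F board axes [-8.8 -0.7  8. ] T [-0.28  1.38  0.15] w 11.9
```

>>> step_arm(plan=[0.03,0,0.2,0,0,0,0.03,0,0.15,0,0,0,0,0,0,0,0,0])

```text
time_s: 15.52
ee_pos: [545.8, -194.9, 142.1]
ee_rot: [-148.0, 0.3, 135.9]
force: [-2.5, -4.5, 9.6]
gripper_width: 11.9
gripper_force: 55.0
```

```bash
python3 -c "
from h import *
rep()"
```

```text
t 15.5167 board rel home [ 0.  -0.8  3.1] rot [-0.1 -0.  -0.4] F board axes [-9.3 -1.3  5.5] T [-0.41  1.38  0.14] w 11.9
```

>>> step_arm(plan=[0,0,0.15,0,0,0,0,0,0,0,0,0])

```text
time_s: 15.68
ee_pos: [545.1, -195.5, 140.7]
ee_rot: [-148.0, 0.2, 135.9]
force: [-2.9, -4.1, 10.0]
gripper_width: 11.5
gripper_force: 55.0
```

```bash
python3 -c "
from h import *
rep()"
```

```text
t 15.6833 board rel home [-0.  -0.6  1.4] rot [-0.   0.  -0.4] F board axes [-9.5 -0.8  5.9] T [-0.33  1.35  0.09] w 11.5
```

>>> step_arm(plan=[0,0,0.12,0,0,0,0,0,0,0,0,0])

```text
time_s: 15.85
ee_pos: [544.4, -196.0, 139.3]
ee_rot: [-148.0, 0.2, 135.9]
force: [-2.9, -5.3, 8.7]
gripper_width: 11.7
gripper_force: 55.0
```

```bash
python3 -c "
from h import *
rep()"
```

```text
t 15.85 board rel home [-0.1 -0.4 -0.2] rot [-0.   0.  -0.4] F board axes [-9.5 -1.6  4.3] T [-0.46  1.34  0.09] w 11.7
```

>>> step_arm(plan=[0,0,0.12,0,0,0,0,0,0,0,0,0])

```text
time_s: 16.02
ee_pos: [544.3, -196.3, 138.8]
ee_rot: [-148.0, 0.2, 135.9]
force: [-1.9, -3.9, 9.8]
gripper_width: 11.4
gripper_force: 55.0
```

```bash
python3 -c "
from h import *
rep()"
```

```text
t 16.0167 board rel home [ 0.1 -0.6 -0.8] rot [-0.  -0.  -0.4] F board axes [-8.7 -1.3  6.1] T [-0.24  1.37  0.11] w 11.4
```

>>> step_arm(plan=[0,0,0.12,0,0,0,0,0,0,0,0,0])

```text
time_s: 16.18
ee_pos: [544.4, -196.4, 138.7]
ee_rot: [-148.1, 0.3, 135.9]
force: [-1.1, -2.2, 15.1]
gripper_width: 11.7
gripper_force: 55.0
```

```bash
python3 -c "
from h import *
rep()"
```

```text
t 16.1833 board rel home [ 0.2 -0.8 -0.9] rot [-0.1 -0.1 -0.4] F board axes [-10.   -0.8  11.5] T [0.02 1.48 0.14] w 11.7
```

The force rises sharply with no motion, having dropped after its peak 12 mm earlier: the board is past the clip and on the ledge. One short confirming press, then relax and release.

>>> step_arm(plan=[0,0,0.08,0,0,0,0,0,0,0,0,0])

```text
time_s: 16.35
ee_pos: [544.4, -196.5, 138.7]
ee_rot: [-148.1, 0.3, 135.9]
force: [0.2, -0.7, 17.4]
gripper_width: 11.6
gripper_force: 55.0
```

Run:
```python
from h import *
rep()
T=viewer.grab_frame("top");W=viewer.grab_frame("wrist")
for f in (T,W):
  for o in ("board_rail","recipe_board","clip_lip","stand_back"): print(o,[(np.round(d["location"],1).tolist(),round(d["score"],2)) for d in viewer.pinpoint(o,f)])
  print('home pred rail,board,lip',proj(f,[STD[0]+STD[1].apply(q) for q in ([-6,0,142],[0,0,0],[-20,0,40])]).round(1).tolist())
```

```text
t 16.35 board rel home [ 0.3 -1.  -0.9] rot [-0.1 -0.1 -0.4] F board axes [-9.6 -0.6 14.5] T [0.23 1.55 0.25] w 11.6
board_rail [([358.7, 247.2], 0.8)]
recipe_board [([371.0, 273.0], 0.72)]
clip_lip [([372.0, 272.6], 0.72), ([460.0, 302.7], 0.72)]
stand_back [([368.4, 270.3], 0.92), ([456.1, 308.0], 0.86)]
home pred rail,board,lip [[355.1, 245.8], [369.1, 271.6], [369.5, 268.2]]
board_rail [([317.5, 293.3], 0.91)]
recipe_board []
clip_lip [([287.4, 238.0], 0.81)]
stand_back [([168.3, 289.6], 0.96), ([325.3, 226.6], 0.84)]
home pred rail,board,lip [[321.1, 295.3], [326.6, 229.6], [302.0, 241.7]]
```

>>> step_arm(plan=[0,-0.1,-0.15,0,0,0,0,0,0,0,0,0], newtons=10)

```text
time_s: 17.02
ee_pos: [544.4, -196.5, 138.7]
ee_rot: [-148.2, 0.3, 135.9]
force: [0.2, -2.4, 9.8]
gripper_width: 11.8
gripper_force: 10.0
```

>>> step_arm(plan=[0,0,0,0,0,0,0,0,0,0,0,0,0,0,0,0,0,0,0,0,0,0,0,0,0,0,0,0,0,0], hand=4)

```text
time_s: 17.43
ee_pos: [543.0, -195.5, 136.6]
ee_rot: [-148.1, -0.0, 135.9]
force: [0.4, 0.3, 0.3]
gripper_width: 39.4
gripper_force: 0.0
```

```bash
python3 -c "
from h import *
rep()"
```

```text
t 17.4333 board rel home [ 1.1  1.4 -2.8] rot [ 0.2 -0.1 -0.3] F board axes [ 0.3 -0.1  0.5] T [-0.09 -0.44 -0.02] w 39.4
```

>>> step_arm(plan=[0,0,-1,0,0,0,0,0,-2,0,0,0,0,0,-3,0,0,0,0,0,-3,0,0,0,0,0,-3,0,0,0])

```text
time_s: 17.85
ee_pos: [587.7, -149.4, 240.7]
ee_rot: [-148.1, 0.0, 135.9]
force: [0.3, 0.0, -0.6]
gripper_width: 40.0
gripper_force: 0.0
```

Run:
```python
from h import *
rep(); s,p,r=now()
T=viewer.grab_frame("top");W=viewer.grab_frame("wrist")
for f in (T,W):
  for o in ("board_rail","recipe_board","clip_lip","stand_back","mug_1"): print(o,[(np.round(d["location"],1).tolist(),round(d["score"],2)) for d in viewer.pinpoint(o,f)])
  print('home pred rail,board,lip',proj(f,[STD[0]+STD[1].apply(q) for q in ([-6,0,142],[0,0,0],[-20,0,40])]).round(1).tolist())
# retreat so that the arm clears the scene camera view
g=np.array([420,-420,330.]); show(rows(p,r,g,r,mm=38))
```

```text
t 17.85 board rel home [  0.3   1.  119.5] rot [ 0.2 -0.1 -0.3] F board axes [ 0.5 -0.2 -0.4] T [-0.08 -0.42 -0.06] w 40.0
board_rail [([356.4, 244.7], 0.89), ([298.4, 197.6], 0.43)]
recipe_board [([368.6, 271.4], 0.76)]
clip_lip [([370.0, 271.2], 0.83), ([457.3, 306.1], 0.82)]
stand_back [([368.1, 270.8], 0.98), ([456.2, 306.1], 0.63)]
mug_1 [([367.0, 199.0], 0.73)]
home pred rail,board,lip [[355.1, 245.8], [369.1, 271.6], [369.5, 268.2]]
board_rail []
recipe_board [([323.2, 204.9], 0.94)]
clip_lip [([296.2, 208.7], 0.96), ([175.6, 265.1], 0.47)]
stand_back [([199.1, 259.1], 0.75), ([321.5, 201.8], 0.59)]
mug_1 []
home pred rail,board,lip [[318.0, 233.3], [322.2, 205.1], [304.9, 211.3]]
[-0.758, -3.457, 0.986, 0.0, 0.0, 0.0, -0.758, -3.457, 0.986, 0.0, 0.0, 0.0, -0.758, -3.457, 0.986, 0.0, 0.0, 0.0, -0.758, -3.457, 0.986, 0.0, 0.0, 0.0, -0.758, -3.457, 0.986, 0.0, 0.0, 0.0]
[-0.758, -3.457, 0.986, 0.0, 0.0, 0.0, -0.758, -3.457, 0.986, 0.0, 0.0, 0.0, -0.758, -3.457, 0.986, 0.0, 0.0, 0.0, -0.758, -3.457, 0.986, 0.0, 0.0, 0.0]
```

Released; the board stays home. Clearing the arm to check from both cameras.

>>> step_arm(plan=[0,0,-3,0,0,0,-0.76,-3.46,0.9,0,0,0,-0.76,-3.46,0.9,0,0,0,-0.76,-3.46,0.9,0,0,0,-0.76,-3.46,0.9,0,0,0])

```text
time_s: 18.87
ee_pos: [524.1, -259.0, 307.7]
ee_rot: [-148.0, 0.0, 135.9]
force: [-0.4, -0.4, -0.5]
gripper_width: 39.7
gripper_force: 0.0
```

>>> step_arm(plan=[-1.5,-3.4,0.8,0,0,0,-1.5,-3.4,0.8,0,0,0,-1.5,-3.4,0.8,0,0,0,-1.5,-3.4,0.8,0,0,0,-1.5,-3.4,0.8,0,0,0])

```text
time_s: 19.28
ee_pos: [462.4, -430.4, 364.1]
ee_rot: [-148.0, 0.0, 135.8]
force: [-0.1, -0.7, -0.0]
gripper_width: 40.0
gripper_force: 0.0
```

>>> step_arm(plan=[-3,-2,0,0,0,0,-3,-2,0,0,0,0,-3,-2,0,0,0,0,-3,-2,0,0,0,0,0,0,0,0,0,0])

```text
time_s: 19.7
ee_pos: [503.0, -567.5, 404.3]
ee_rot: [-147.9, 0.2, 135.6]
force: [0.0, 0.2, -1.3]
gripper_width: 39.9
gripper_force: 0.0
```

Run:
```python
from h import *
S=viewer.grab_frame("scene");T=viewer.grab_frame("top")
for n,f in (("S",S),("T",T)):
  for o in ("board_rail","recipe_board","clip_lip","stand_back","spice_jar_1","mug_1","tin_1"): print(n,o,[(np.round(d["location"],1).tolist(),round(d["score"],2)) for d in viewer.pinpoint(o,f)])
  print('home pred rail,board,lip',proj(f,[STD[0]+STD[1].apply(q) for q in ([-6,0,142],[0,0,0],[-20,0,40])]).round(1).tolist())
  hsv=cv2.cvtColor(f["img"],cv2.COLOR_RGB2HSV); m=cv2.inRange(hsv,(14,55,100),(34,170,255))
  k,l,st,c=cv2.connectedComponentsWithStats(m)
  pr=proj(f,[STD[0]+STD[1].apply([-6,0,142])])[0]
  for i in range(1,k):
    if st[i,4]>20 and np.linalg.norm(c[i]-pr)<40:
      R_=cv2.minAreaRect(np.argwhere(l==i)[:,::-1].astype(np.float32)); print(st[i],c[i].round(1),cv2.boxPoints(R_).round(1).tolist())
  print('rail corners pred',proj(f,[STD[0]+STD[1].apply(q) for q in ([-12,60,150],[0,60,150],[0,-60,150],[-12,-60,150],[-12,60,134],[-12,-60,134])]).round(1).tolist())
```

```text
S board_rail [([356.3, 209.6], 0.73)]
S recipe_board [([382.3, 246.1], 0.89)]
S clip_lip [([385.9, 229.4], 0.84), ([469.5, 204.1], 0.48)]
S stand_back [([464.3, 217.9], 0.89), ([381.9, 242.2], 0.68)]
S spice_jar_1 [([324.1, 315.7], 0.59), ([353.9, 208.7], 0.23)]
S mug_1 [([317.9, 212.5], 0.6)]
S tin_1 [([266.7, 245.2], 0.57)]
home pred rail,board,lip [[355.7, 207.4], [380.9, 243.1], [380.3, 230.9]]
[353 190  17  45 424] [360.2 213.5] [[353.0, 190.0], [369.0, 190.0], [369.0, 234.0], [353.0, 234.0]]
rail corners pred [[356.2, 220.5], [351.9, 222.4], [352.2, 191.0], [356.2, 189.2], [359.5, 224.7], [359.3, 193.3]]
T board_rail [([354.8, 247.5], 0.67)]
T recipe_board [([372.1, 271.2], 0.85)]
T clip_lip [([456.6, 305.6], 0.82), ([371.6, 274.7], 0.76)]
T stand_back [([370.3, 270.4], 0.93), ([456.6, 308.8], 0.74)]
T spice_jar_1 [([279.6, 291.7], 0.8)]
T mug_1 [([367.6, 199.1], 0.91), ([368.6, 270.8], 0.35)]
T tin_1 [([295.9, 195.3], 0.82)]
home pred rail,board,lip [[355.1, 245.8], [369.1, 271.6], [369.5, 268.2]]
[338 230  35  38 594] [357.6 250.8] [[336.29998779296875, 260.20001220703125], [369.79998779296875, 228.6999969482422], [382.1000061035156, 241.6999969482422], [348.5, 273.20001220703125]]
rail corners pred [[339.1, 260.6], [336.3, 258.2], [368.9, 228.0], [371.8, 230.2], [341.1, 263.8], [373.5, 233.6]]
```

The rail edge matches the home model within about 2 mm, the jar, mug and tin haven't moved, and the arm is clear. Handing in.

```bash
python3 -c "
from h import *
print(env.job_done())"
```

```text
the job is handed in; nothing more can be done
None
```

I clipped the recipe board into the steel stand, let go of it and handed the job in at about 20 s; the board measured within about 2 mm of centred. It was pushed past the clip until the ledge stopped it; I inferred the snap from the push force (about 15 N at most) and the camera readings. The jar, mug and tin were still in place; no verdict came back.

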